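# Feed the jar crate and hold the spice dish ready

### The arm

A 6-joint arm with a two-finger parallel gripper is mounted at the origin on the work surface. World frame = base frame: x ahead of the robot, y to its left, z up, the work surface at z = 0. Lengths are in m, angles in rad, forces in N, time in s.
With the tool pointing down it reaches from about 0.225 to 0.875 m from the base axis. Payload 3.4 kg.
Tool frame: the origin (TCP) lies on the centre line of the jaws, within the pads' length; the fingertips stand 14 mm ahead of it and the grasp point (between the pads) lies 5 mm behind it; z points along the fingers, y is the line along which they close (so a half turn about z gives the same grasp; the last joint's range is limited). The gripper opens to 85 mm and grips with 20 to 120 N. Pads are 22 mm wide; open, the fingers measure 114 mm over their backs; the gripper's body (76 mm by 85 mm) begins 54 mm behind the grasp point. The pads swing forward as they close: fully open they stand 13 mm farther back than shut.
Start: joints at [1.168, 0.276, 1.505, -0, 1.361, -0.121], TCP at [0.16, 0.552, 0.245] pointing down, gripper open.
Joint ranges: [-2.89, 2.89], [-0.75, 2.08], [0.22, 2.7], [-1.18, 4.32], [0.11, 2.71], [-2.7, 2.7]. Speed limits (rad/s): [2.57, 2.57, 3.14, 3.14, 3.14, 3.14].

### API

Orientations are given as a unit quaternion [w, x, y, z].
In Python, from rig import manip, eyes gives the robot as it stands.
- The arm moves only by the shell command python3 -m creep 'ROWS' [FORCE]. ROWS is JSON, a list of rows, each a list of 5 numbers: the opening, from 0 (shut) to 1 (fully open), then the shift along the tool's x, y, z normalised to -1 to 1, where 1 is 0.5 m, then the turn about the tool's z normalised to -1 to 1, where 1 is 360 degrees. In form: [[fingers, dx, dy, dz, spin], ...]. A call has 1 to 10 rows; each row is the pose to reach, as a shift and turn from the pose commanded when the call began, along the tool's axes at that moment, turning the shorter way round; what a row does not reach only later rows make up. A row lasts 1/10 s, in which the tool goes at most 50 mm and 8.59 degrees, less where a joint would pass 70% of its speed; a pose out of reach is approached as far as the arm can. A call with a number of a shift or a turn outside -1 to 1 is refused whole. A call with a gripper value outside its range is refused whole. The fingers move at their own pace and stop on an object; FORCE is the grip in N (left out, the last holds). Time passes only in rows, so rows that repeat a pose let the fingers close. It gives the time, the measured TCP pose, the force, the opening and the grip force at its end, in the units of the state.
- manip.get_state(): the state, without advancing time (a new reading comes with each control period).
- eyes.get_image(name): name is "scene" or "side" or "wrist"; returns a dict with "frame" (420x560x3 uint8, red, green, blue), "fx", "fy", "cx", "cy" (pixels), "R" (3x3) and "t" (3): a world point X has camera coordinates R X + t. Camera axes: x right, y down, z forward; pixel columns grow to the right and rows downward; lengths in m; the calibration is good to about 2 mm. A picture is of the moment at which its call begins. There is no depth.
- manip.sign_off(): hands the job in; it is judged then, once.
Trained networks look in the newest picture that a camera, given by its name, has taken for a name from the list of things; names that differ only in an ending like _2 or _b are one class to them, and where a whole thing is asked for, a point or a joint stands for the part that bears it (a point fixed in the world has none). Each returns a list of dicts, best first, with "confidence" (0 to 1); they miss things now and then, are a little off and sometimes report something else, mostly with a low value. They report only what shows in the picture. A call takes as long as a camera call.
- eyes.regions_of(camera, label): "mask" (420x560 bool, what is visible of it) and "bbox" ([left, top, right, bottom] in pixels, round what is visible of it).
- eyes.place_of(camera, label): "centre" ([column, row] in pixels: a listed point, or the origin of a listed thing).
The state is a dict: "clock": time; "qpos": joint angles; "qd": joint speeds; "effort": joint torques, N m; "position": TCP position; "ee_rot": TCP orientation; "contact_force": force on the tool from outside, world axes, zero at the start; "moment": the same for the moment, N m; "width": finger opening in m; "gripper_force": force on a finger pad.
Only numpy, scipy, OpenCV 4.12 (cv2) and the standard library are available. Lean on these libraries where they do the work, as an engineer would, in place of code of your own. Each camera call takes 0.05 s, during which the arm holds its last target. There are 200 camera calls.

### The job

First push the jar crate along the rollers until it is fully home against the stop of the green filling bay. Then lift the spice dish by its blue handle and turn it a quarter turn so that its pouring lip points straight across the track, away from you, and finish still holding it, level and still, on your side of the track with the lip a few centimetres above the middle of the open jar's mouth and the dish touching nothing else. Keep the dish level and the steel ball in the middle, inside the painted blue circle, all the while, keep the jars upright in the crate, and leave everything else where it is.

Things in the scene. Friction and masses are not known exactly. Their poses are not given: they have to be found in the camera images.
- track: Fixed aluminium roller track, 530 mm long, 118 mm wide; origin on the table under its middle. Its y axis runs along it to the green bay at its +y end, x across it, away from the robot. 17 free rollers, tops 47 mm above the table, between side rails 65 mm high with inner faces 49 mm either side of the middle line; green bay cheeks 81 mm high from y = 75 to 260 mm.
- bay_home (a point): Where the crate's origin lies when it is fully home: on the track's middle line, 164 mm from its origin along its y, 47 mm above the table. The green stop board (120 mm high) has its face 86 mm farther along y.
- crate: Loose wooden crate on the rollers, 88 mm (x) by 172 mm (y, along the track); origin at the centre of its underside, axes as the track's. Both end boards are 80 mm high (top 127 mm above the table), the sides 38 mm. Two jar cells, 41 mm either side of its middle along y. About 0.65 kg with jars; it rolls easily (a few N) along +y and soon stops by itself.
- open_jar: Loose clear empty jar without lid, 68 mm diameter, 80 mm tall, standing in one of the crate's two cells (either one) with about 5 mm play; origin at the centre of its underside.
- jar_mouth (a point): Centre of the open jar's mouth (opening 56 mm wide), 80 mm above the jar's underside, 132 mm above the table.
- full_jar: Loose green jar with a steel lid, 68 mm diameter, 80 mm tall, in the crate's other cell; origin at the centre of its underside.
- dish: Loose white dish, 126 mm diameter, rim 24 mm high, about 0.2 kg, inside a shallow 9 degree cone; origin at the centre of its underside. At its +x a blue pouring lip; at the start it points along the track to the robot's left (world +y within 25 degrees). A blue arched handle spans it along its y: a level bar 100 mm long, 10 mm wide (x), 83 to 97 mm above the underside.
- dish_grip (a point): Middle of the dish's handle bar, 90 mm above the dish's underside: the place to grip, straight above the centre of the dish. The fingers close along the dish's x axis. The ball's top is 49 mm below this point.
- dish_lip (a point): Point on the pouring lip, 75 mm from the dish's centre along the dish's +x, 22 mm above the dish's underside.
- dish_middle (a point): Centre of the dish's inner floor, 5 mm above its underside; a blue circle of 29 mm radius is painted round it.
- spice_ball_center (a point): Centre of the loose steel spice ball, 36 mm diameter, about 45 g, lying in the middle of the dish. It rolls when the dish is tilted or jerked.
- herb_jar: Bystander, leave alone: amber herb jar, 52 mm diameter, 95 mm tall, on the left of the dish; origin at the centre of its underside.
- tin: Bystander, leave alone: tin can with red label, 72 mm diameter, 100 mm tall, on the right of the dish; origin at the centre of its underside.
- mustard: Bystander, leave alone: yellow bottle, 56 mm diameter, 160 mm tall, at the far right; origin at the centre of its underside.
- bean_jar: Bystander, leave alone: green jar of beans, 76 mm diameter, 130 mm tall, beyond the track; origin at the centre of its underside.
- band_ring: Bystander, leave alone: brass screw band, 72 mm diameter, 15 mm high, lying at the left; origin at the centre of its underside.
- spoon: Bystander, leave alone: wooden spoon, 240 mm long, lying at the left; origin at the centre of its underside.

How it is judged:
On the way, in this order (a step that is already met when the one before it is completed fails the run):
1. the crate is fully home in the bay, within 10 mm of the stop (y of crate in the frame of track above 0.154 m and x of crate in the frame of track between -0.012 and 0.012 m and z of crate in the frame of track below 0.053 m and linear speed of crate below 0.03 m/s), for 0.2 s.
2. the dish is held in the fingers clear of the table, ball in its middle (height (world z) of dish above 0.03 m and contact force between dish and the fingers above 1 N and angle between dish's own z axis and vertical below 0.15 rad and horizontal distance between spice_ball_center and dish_middle below 0.012 m), for 0.2 s.
At the end, for the whole second after the job is handed in: Crate within 10 mm of the stop, jars upright in it; dish in the fingers, touching nothing else, still, level to 5 degrees, on the robot's side, lip across the track to 12 degrees, 22 mm or less off the mouth's centre from above and 5 to 80 mm over it; ball within 12 mm of the middle (y of crate in the frame of track above 0.154 m and x of crate in the frame of track between -0.012 and 0.012 m and z of crate in the frame of track below 0.053 m and angle between crate's own z axis and vertical below 0.1 rad and angle between each of open_jar, full_jar's own z axis and vertical below 0.15 rad and horizontal distance between each of open_jar, full_jar and crate below 0.06 m and horizontal distance between dish_lip and jar_mouth below 0.022 m and z of dish_lip in the frame of open_jar between 0.085 and 0.16 m and angle between the x axis of dish and the x axis of track, either way round below 0.22 rad and x of dish in the frame of track below -0.03 m and angle between dish's own z axis and vertical below 0.09 rad and horizontal distance between spice_ball_center and dish_middle below 0.012 m and distance between spice_ball_center and dish_middle below 0.03 m and linear speed of dish below 0.02 m/s and angular speed of dish below 0.2 rad/s and contact force between dish and the fingers above 1 N and contact force between dish and open_jar below 0.3 N and contact force between dish and full_jar below 0.3 N and contact force between dish and crate below 0.3 N and contact force between dish and track below 0.3 N); the arm keeps its last pose, push and grip.
It fails at once if the spice ball leaves the painted circle of the dish (horizontal distance between spice_ball_center and dish_middle above 0.029 m).
It fails at once if the dish is tipped by more than 15 degrees (angle between dish's own z axis and vertical above 0.26 rad).
It fails at once if a jar is tipped over (angle between any of open_jar, full_jar's own z axis and vertical above 0.5 rad).
It fails at once if a bystander is moved by more than 30 mm (distance of any of herb_jar, tin, mustard, bean_jar, band_ring, spoon from where it was at the start of the episode above 0.03 m).
It also fails if it takes over 72 s, if anything falls off the work surface, if the arm or the gripper's body presses on something with over 40 N, if the wrist force passes 120 N, or if a joint passes its speed limit or range.

## Working session

There is one attempt and no reset: what is moved stays moved. The work goes in short steps, Python scripts to look and compute and a shell command to move; the robot and the scene stay as the last step left them, time stands still between calls to the robot, and variables do not carry over. Pictures are saved under pics/ and viewed, at most 10 in all, crops included, and the job is handed in when it is done.

```bash
mkdir -p pics
cat > h.py <<'E'
import numpy as np, cv2
from rig import manip, eyes
def ray(im,p):
    R=np.array(im["R"]);t=np.array(im["t"])
    d=R.T@np.array([(p[0]-im["cx"])/im["fx"],(p[1]-im["cy"])/im["fy"],1.]);return -R.T@t,d/np.linalg.norm(d)
def tri(rays):
    A=sum(np.eye(3)-np.outer(d,d) for o,d in rays);b=sum((np.eye(3)-np.outer(d,d))@o for o,d in rays)
    X=np.linalg.solve(A,b);return X,max(np.linalg.norm(np.cross(X-o,d)) for o,d in rays)
def look(names,cams=("scene","side")):
    ims={c:eyes.get_image(c) for c in cams};out={}
    for n in names:
        rs=[];s=""
        for c in cams:
            r=eyes.place_of(c,n)
            if r: s+=f" {c}{np.round(r[0]['centre']).tolist()} {r[0]['confidence']:.2f}"; rs.append((r[0]['confidence'],ray(ims[c],r[0]['centre'])))
        g=[x for k,x in rs if k>.3]
        if len(g)>1: X,e=tri(g);out[n]=X;print(n,np.round(X,4),'err',round(e,4),s)
        else: print(n,s)
    return ims,out
E
python3 - <<'E'
from h import *
ims,o=look(["track","bay_home","crate","open_jar","jar_mouth","full_jar","dish","dish_grip","dish_lip","dish_middle","spice_ball_center","herb_jar","tin"])
cv2.imwrite("pics/a.png",ims["scene"]["frame"][:,:,::-1]);cv2.imwrite("pics/b.png",ims["side"]["frame"][:,:,::-1])
s=manip.get_state();print(s["position"],s["ee_rot"],s["clock"])
E
```

```text
track  scene[252.0, 260.0] 0.69
bay_home [0.672  0.1081 0.0395] err 0.0668  scene[259.0, 249.0] 0.35 side[197.0, 247.0] 0.94
crate [0.6485 0.0021 0.0475] err 0.0077  scene[250.0, 249.0] 0.93 side[230.0, 198.0] 0.81
open_jar [ 0.6388 -0.0356  0.0582] err 0.0018  scene[241.0, 238.0] 0.83 side[236.0, 191.0] 0.57
jar_mouth [ 0.6435 -0.0448  0.1239] err 0.0009  scene[237.0, 222.0] 0.88 side[235.0, 171.0] 0.80
full_jar [0.6415 0.0495 0.0484] err 0.0041  scene[262.0, 250.0] 0.85 side[224.0, 212.0] 0.82
dish [ 0.4394 -0.0413  0.0036] err 0.003  scene[275.0, 217.0] 0.67 side[301.0, 216.0] 0.85
dish_grip [ 0.4402 -0.0426  0.0904] err 0.0006  scene[274.0, 198.0] 0.84 side[302.0, 194.0] 0.76
dish_lip [0.4551 0.0398 0.0211] err 0.0074  scene[292.0, 226.0] 0.70 side[289.0, 228.0] 0.56
dish_middle [ 0.44   -0.0522 -0.0144] err 0.0046  scene[272.0, 218.0] 0.60 side[301.0, 220.0] 0.85
spice_ball_center [ 0.449  -0.039   0.0241] err 0.0081  scene[275.0, 216.0] 0.70 side[299.0, 209.0] 0.63
herb_jar [0.4506 0.2877 0.0006] err 0.0027  scene[355.0, 256.0] 0.85 side[260.0, 304.0] 0.68
tin [ 0.424  -0.2959  0.0037] err 0.0014  scene[224.0, 191.0] 0.89 side[326.0, 169.0] 0.94
[0.15991893 0.55234927 0.24532854] [9.92910347e-06 1.40441513e-01 9.90088975e-01 4.94460496e-05] 1.4
```

View pics/a.png

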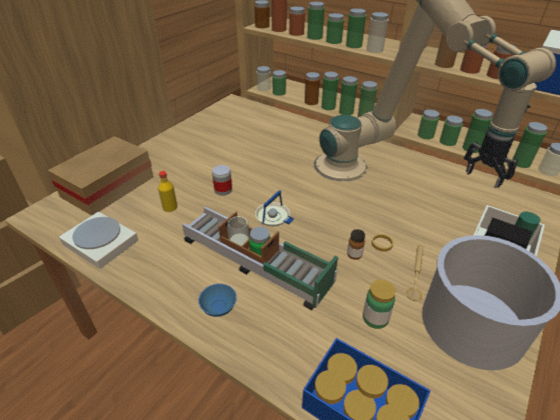

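View pics/b.png

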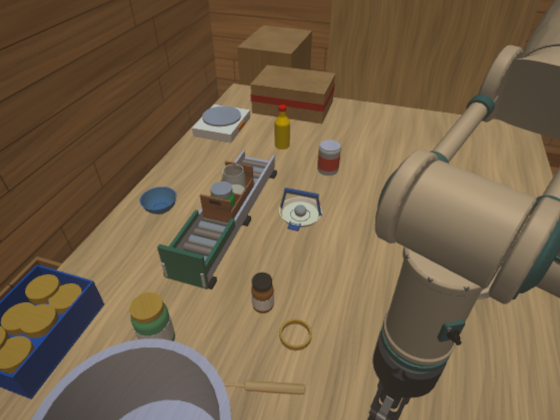

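The scene picture shows the crate at about (250,245) on the track, with the open jar in the −y cell at (237,225) and the full jar at (261,240). The green stop is near (320,275), and the dish is at (273,213) with its lip at (290,219). The side view agrees. I'll move the wrist camera over for finer measurements.

```bash
python3 -m creep '[[1,-0.45,-0.4,-0.1,-0.045],[1,-0.45,-0.4,-0.1,-0.045],[1,-0.45,-0.4,-0.1,-0.045],[1,-0.45,-0.4,-0.1,-0.045],[1,-0.45,-0.4,-0.1,-0.045],[1,-0.45,-0.4,-0.1,-0.045],[1,-0.9,-0.86,-0.25,-0.045],[1,-0.9,-0.86,-0.25,-0.045],[1,-0.9,-0.86,-0.25,-0.045],[1,-0.9,-0.86,-0.25,-0.045]]'
python3 -m creep '[[0.2,0,0,0,0],[0.2,0,0,0,0],[0.2,0,0,0,0],[0.2,0,0,0,0]]'
python3 - <<'E'
from h import *
im=eyes.get_image("wrist");cv2.imwrite("pics/c.png",im["frame"][:,:,::-1])
s=manip.get_state();print(s["position"],s["ee_rot"],s["clock"],-np.array(im["R"]).T@im["t"],np.array(im["R"])[2])
E
```

```text
clock: 2.4
position: [0.41, 0.1295, 0.3403]
ee_rot: [0.001, -0.0, 1.0, 0.0]
contact_force: [0.6, 0.1, 1.2]
width: 0.0851
gripper_force: 0.0
clock: 2.8
position: [0.4086, 0.1325, 0.3391]
ee_rot: [-0.0, -0.002, 1.0, 0.0]
contact_force: [0.0, 0.5, 0.7]
width: 0.0279
gripper_force: 0.0
[0.40865706 0.13253371 0.33918166] [-3.49190796e-04 -1.79091930e-03  9.99998327e-01  1.28081828e-04] 2.85 [0.32693199 0.13179812 0.46858001] [ 0.32016313  0.00228676 -0.94735967]
```

View pics/c.png

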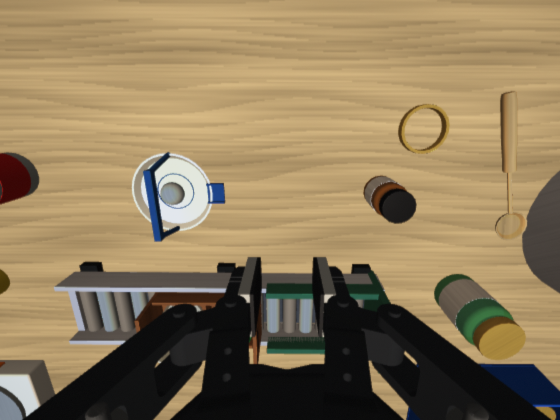

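The wrist view shows the track running left to right, with the near rail from (58,285) to (378,275). The dish is at (173,192) and its handle bar runs from (150,172) to (158,238). The lip is at (216,192), pointing almost exactly along +y. I'll take a second wrist view from nearer the crate.

```bash
python3 - <<'E'
from h import *
import json
im=eyes.get_image("wrist");d={}
for n in ["dish_grip","dish_lip","dish_middle","spice_ball_center","crate","track","bay_home","herb_jar"]:
    r=eyes.place_of("wrist",n)
    if r: o,v=ray(im,r[0]['centre']);d[n]=[o.tolist(),v.tolist()];print(n,np.round(r[0]['centre']),round(r[0]['confidence'],2))
json.dump(d,open("v1.json","w"))
E
python3 -m creep '[[0,-0.2,-0.52,0,0],[0,-0.2,-0.52,0,0],[0,-0.2,-0.52,0,0],[0,-0.2,-0.52,0,0],[0,-0.2,-0.52,0,0],[0,-0.2,-0.52,0,0],[0,-0.2,-0.52,0,0],[0,-0.2,-0.52,0,0],[0,-0.2,-0.52,0,0]]'
python3 - <<'E'
from h import *
import json
v=json.load(open("v1.json"))
im=eyes.get_image("wrist");cv2.imwrite("pics/d.png",im["frame"][:,:,::-1])
def pl(p,z):
    o,d=ray(im,p);return o+d*(z-o[2])/d[2]
for n,z in dict(dish_grip=.09,dish_lip=.022,dish_middle=.005,spice_ball_center=.026,crate=.047,open_jar=.052,jar_mouth=.132,full_jar=.052,track=0,bay_home=.047,tin=0,mustard=0,herb_jar=0).items():
    r=eyes.place_of("wrist",n)
    if r:
        print(n,np.round(r[0]['centre']),round(r[0]['confidence'],2),'plane',np.round(pl(r[0]['centre'],z),4),end=' ')
        if n in v: print('tri',np.round(tri([ray(im,r[0]['centre']),[np.array(q) for q in v[n]]])[0],4),end='')
        print()
s=manip.get_state();print(s["position"],s["ee_rot"],s["clock"])
E
```

```text
dish_grip [173. 189.] 0.64
dish_lip [221. 191.] 0.64
dish_middle [454. 291.] 0.71
spice_ball_center [174. 191.] 0.75
crate [212. 309.] 0.68
track [227. 293.] 0.96
bay_home [318. 311.] 0.77
herb_jar [380. 193.] 0.58
clock: 4.2
position: [0.5093, -0.1276, 0.3395]
ee_rot: [-0.0, -0.001, 1.0, 0.0]
contact_force: [0.1, -0.2, 0.1]
width: -0.0004
gripper_force: 0.0
dish_grip [350. 126.] 0.77 plane [ 0.4417 -0.0488  0.09  ] tri [ 0.4404 -0.0389  0.0362]
dish_lip [394. 127.] 0.55 plane [0.4463 0.0314 0.022 ] tri [0.4447 0.0304 0.0231]
dish_middle [339. 125.] 0.72 plane [ 0.4443 -0.0474  0.005 ] tri [ 0.3435 -0.0368  0.5511]
spice_ball_center [340. 128.] 0.65 plane [ 0.4472 -0.0488  0.026 ] tri [ 0.4466 -0.0471  0.0136]
crate [366. 255.] 0.78 plane [0.6434 0.0012 0.047 ] tri [0.6472 0.0032 0.0425]
jar_mouth [353. 291.] 0.76 plane [ 0.6526 -0.0378  0.132 ] 
full_jar [397. 262.] 0.94 plane [0.6522 0.0499 0.052 ] 
track [371. 245.] 0.93 plane [0.6472 0.0224 0.    ] tri [ 0.6472  0.0226 -0.0016]
bay_home [479. 261.] 0.82 plane [0.6529 0.1849 0.047 ] tri [0.6546 0.1881 0.0415]
tin [170. 109.] 0.97 plane [ 0.4218 -0.3036  0.    ] 
mustard [129. 228.] 0.57 plane [ 0.6153 -0.3994 -0.    ] 
herb_jar [551. 126.] 0.66 plane [0.4453 0.2808 0.    ] tri [ 0.4488  0.2882 -0.0056]
[ 0.50973722 -0.12857909  0.33941193] [-1.36429956e-05 -4.66021220e-04  9.99999890e-01  4.79854826e-05] 4.9
```

View pics/d.png

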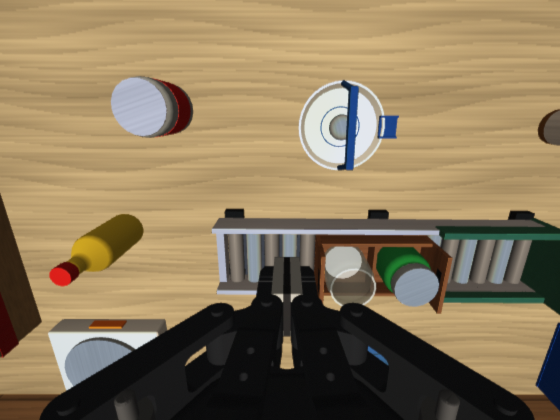

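The wrist view shows the track running about 2° off world y. The crate is between (318,240) and (447,310), with its rear end board at column 320 and the rollers free to its left. The track origin is near (0.647,0.022), so the crate needs about 185 mm to get home. I'll come down behind the crate with the fingers shut.

```bash
python3 -m creep '[[0,-0.264,-0.014,0,0],[0,-0.264,-0.014,0,0],[0,-0.264,-0.014,0,0],[0,-0.264,-0.014,0.1,0],[0,-0.264,-0.014,0.2,0],[0,-0.264,-0.014,0.3,0],[0,-0.264,-0.014,0.4,0],[0,-0.264,-0.014,0.45,0],[0,-0.264,-0.014,0.488,0],[0,-0.264,-0.014,0.488,0]]'
python3 - <<'E'
from h import *
look(["crate","full_jar","jar_mouth"])
im=eyes.get_image("side");cv2.imwrite("pics/e.png",cv2.resize(im["frame"][120:300,140:380,::-1],None,fx=3,fy=3))
E
```

```text
clock: 5.9
position: [0.6395, -0.1348, 0.0918]
ee_rot: [-0.003, -0.0, 1.0, 0.001]
contact_force: [-0.5, -0.4, -0.9]
width: -0.0002
gripper_force: 0.0
crate [ 0.6526 -0.0012  0.0466] err 0.003  scene[247.0, 246.0] 0.80 side[228.0, 201.0] 0.57
full_jar [0.6402 0.0479 0.053 ] err 0.0053  scene[261.0, 248.0] 0.68 side[224.0, 211.0] 0.62
jar_mouth [ 0.6438 -0.0394  0.1353] err 0.0046  scene[239.0, 222.0] 0.86 side[234.0, 167.0] 0.65
```

View pics/e.png

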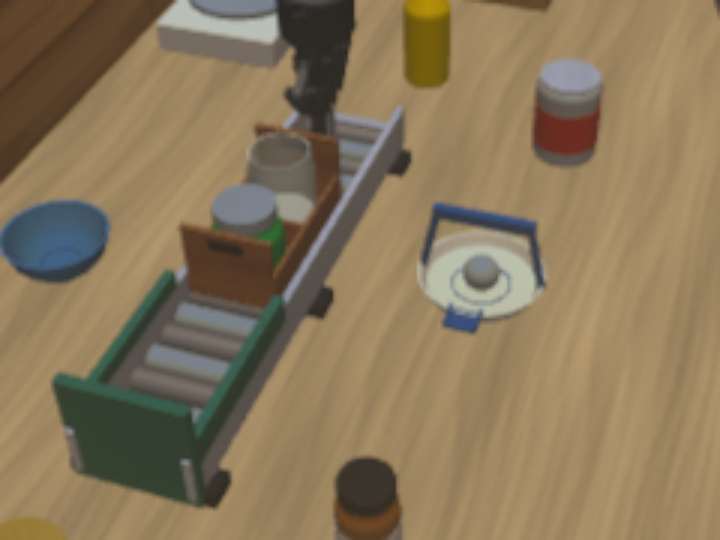

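The fingers are behind the crate's rear board, at about (318,125) in the crop, and inside the rails. I'll push gently.

```bash
python3 -m creep '[[0,0,0.016,0,0],[0,-0.001,0.032,0,0],[0,-0.002,0.046,0,0],[0,-0.002,0.06,0,0],[0,-0.003,0.074,0,0],[0,-0.004,0.09,0,0],[0,-0.005,0.11,0,0],[0,-0.005,0.13,0,0],[0,-0.006,0.15,0,0],[0,-0.006,0.17,0,0]]'
python3 -m creep '[[0,-0.001,0.02,0,0],[0,-0.002,0.04,0,0],[0,-0.002,0.06,0,0],[0,-0.003,0.08,0,0],[0,-0.004,0.1,0,0],[0,-0.005,0.12,0,0],[0,-0.005,0.14,0,0],[0,-0.006,0.16,0,0],[0,-0.007,0.18,0,0],[0,-0.007,0.19,0,0]]'
python3 - <<'E'
from h import *
look(["crate","full_jar","jar_mouth"])
im=eyes.get_image("wrist");cv2.imwrite("pics/f.png",im["frame"][:,:,::-1])
E
```

```text
clock: 7.35
position: [0.6447, -0.0495, 0.0955]
ee_rot: [0.0, -0.001, 1.0, 0.0]
contact_force: [-0.7, -1.9, 1.2]
width: -0.0001
gripper_force: 0.0
clock: 8.35
position: [0.6483, 0.0461, 0.0954]
ee_rot: [0.0, -0.001, 1.0, 0.0]
contact_force: [0.0, -0.9, 1.7]
width: -0.0003
gripper_force: 0.0
crate [0.6056 0.1668 0.1387] err 0.0568  scene[289.0, 223.0] 0.66 side[206.0, 238.0] 0.94
full_jar [0.6465 0.2128 0.0516] err 0.0013  scene[305.0, 273.0] 0.86 side[197.0, 251.0] 0.75
jar_mouth [0.6436 0.1272 0.135 ] err 0.0036  scene[282.0, 241.0] 0.89 side[208.0, 206.0] 0.93
```

View pics/f.png

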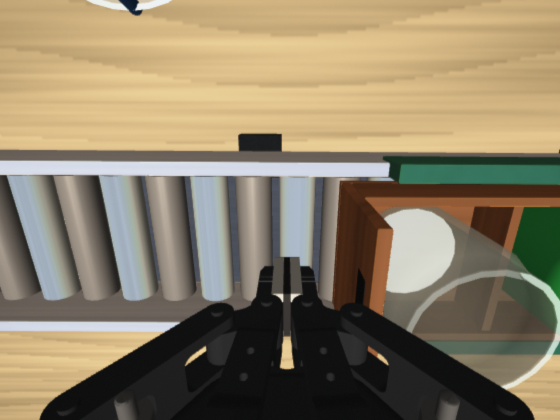

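The crate is in the bay mouth. Its rear board is at columns 340–390, ahead of the fingers at column 288, and the jars are upright. I'll keep pushing slowly until the stop resists.

```bash
python3 -m creep '[[0,0,0.014,0,0],[0,-0.001,0.028,0,0],[0,-0.001,0.042,0,0],[0,-0.002,0.056,0,0],[0,-0.003,0.07,0,0],[0,-0.003,0.07,0,0]]'
python3 - <<'E'
from h import *
look(["crate","full_jar","jar_mouth"])
E
```

```text
clock: 9.4
position: [0.6502, 0.0775, 0.0967]
ee_rot: [0.001, -0.002, 1.0, -0.003]
contact_force: [-1.7, -9.8, 5.0]
width: -0.0003
gripper_force: 4.7
crate [ 0.6777  0.0781 -0.0093] err 0.0537  scene[254.0, 260.0] 0.75 side[203.0, 247.0] 0.68
full_jar [0.6449 0.2341 0.0573] err 0.0011  scene[312.0, 274.0] 0.80 side[193.0, 255.0] 0.77
jar_mouth [0.6432 0.1422 0.1285] err 0.0025  scene[287.0, 246.0] 0.90 side[207.0, 210.0] 0.64
```

```bash
python3 -m creep '[[0,0,0.006,0,0],[0,0,0.012,0,0],[0,0,0.012,0,0],[0,0,0.012,0,0]]'
python3 -m creep '[[0,0,0,0,0],[0,0,0,0,0],[0,0,-0.02,0,0],[0,0,-0.05,0,0],[0,0,-0.06,0,0],[0,0,-0.06,-0.1,0],[0,0,-0.06,-0.2,0],[0,0.05,-0.1,-0.3,0],[0,0.1,-0.2,-0.35,0],[0,0.1,-0.2,-0.35,0]]'
python3 - <<'E'
from h import *
im=eyes.get_image("wrist");cv2.imwrite("pics/g.png",im["frame"][:,:,::-1])
look(["crate","open_jar","jar_mouth","track","bay_home"],("wrist",))
E
```

```text
clock: 10.2
position: [0.6507, 0.0791, 0.0976]
ee_rot: [0.001, -0.001, 1.0, -0.006]
contact_force: [-1.4, -19.1, 8.8]
width: 0.0002
gripper_force: 8.6
clock: 11.2
position: [0.5993, -0.0162, 0.2738]
ee_rot: [0.002, -0.0, 1.0, -0.001]
contact_force: [0.3, 0.2, 0.3]
width: -0.0002
gripper_force: 0.0
crate  wrist[449.0, 219.0] 0.76
open_jar  wrist[415.0, 221.0] 0.92
jar_mouth  wrist[450.0, 217.0] 0.65
track  wrist[317.0, 207.0] 0.90
bay_home
```

View pics/g.png

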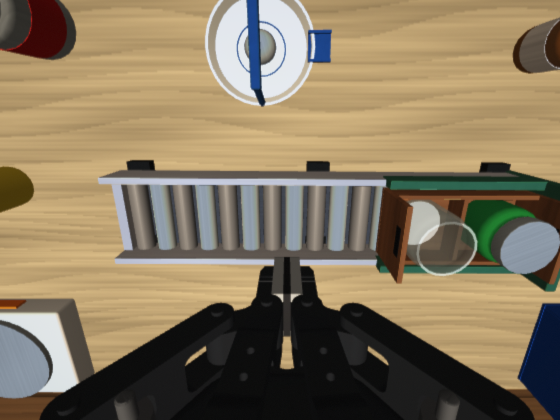

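The push force rose to 19 N over only 1.6 mm of travel, so the crate is home. In this view it fills the bay, the jars are upright, and the mouth is centred near (446,248). Next I'll measure the dish and mouth from two wrist positions.

```bash
cat > m.py <<'E'
from h import *
import json,sys
im=eyes.get_image("wrist");f=im["frame"];d={}
for n in ["dish_grip","dish_lip","dish_middle","spice_ball_center","jar_mouth","full_jar","open_jar"]:
    r=eyes.place_of("wrist",n)
    if r and r[0]['confidence']>.3: d[n]=r[0]['centre']; print(n,np.round(d[n]),round(r[0]['confidence'],2))
h=cv2.cvtColor(f,cv2.COLOR_RGB2HSV);m=cv2.inRange(h,(108,150,50),(122,255,255))
r=eyes.regions_of("wrist","dish")
if r:
    x0,y0,x1,y1=map(int,r[0]["bbox"]);k=np.zeros_like(m);k[max(0,y0-3):y1+3,max(0,x0-3):x1+3]=1;m=m*k;print("bbox",r[0]["bbox"])
cv2.imwrite(sys.argv[1]+"_m.png",m)
d={k:[a.tolist() for a in ray(im,p)]+[list(map(float,p))] for k,p in d.items()}
json.dump(d,open(sys.argv[1]+".json","w"));np.savez(sys.argv[1]+".npz",**{k:np.array(im[k]) for k in im})
E
python3 -m creep '[[0.6,0.2,-0.15,0,0],[0.6,0.2,-0.15,0,0],[0.6,0.2,-0.15,0,0],[0.6,0.2,-0.15,0,0],[0.6,0.2,-0.15,0,0]]'
python3 m.py w1
python3 -m creep '[[0.6,0,0.24,0,0],[0.6,0,0.24,0,0],[0.6,0,0.24,0,0],[0.6,0,0.24,0,0],[0.6,0,0.24,0,0]]'
python3 m.py w2
python3 - <<'E'
from h import *
import json
a=json.load(open("w1.json"));b=json.load(open("w2.json"))
for n in a:
    if n in b: X,e=tri([[np.array(q) for q in s[n][:2]] for s in (a,b)]);print(n,np.round(X,4),round(e,4))
fs=[np.load(f"w{i}.npz")["frame"] for i in (1,2)]
cv2.imwrite("pics/h.png",np.vstack([np.hstack([fs[0],fs[1]])])[:, :, ::-1][:, ::1] if 0 else cv2.resize(np.hstack([fs[0][:260],fs[1][:260]])[:,:,::-1],(800,186)))
E
```

```text
clock: 12.05
position: [0.5002, -0.089, 0.2699]
ee_rot: [0.0, -0.0, 1.0, 0.001]
contact_force: [0.1, -0.8, -0.4]
width: 0.0512
gripper_force: 0.0
dish_grip [520. 296.] 0.39
dish_lip [378. 134.] 0.73
dish_middle [316. 137.] 0.69
spice_ball_center [320. 136.] 0.9
jar_mouth [495. 334.] 0.85
full_jar [520. 293.] 0.76
open_jar [456. 292.] 0.76
bbox [268.1, 81.7, 388.2, 191.3]
clock: 13.0
position: [0.4997, 0.0304, 0.2705]
ee_rot: [0.0, -0.001, 1.0, -0.0]
contact_force: [-0.1, 0.1, 0.4]
width: 0.0514
gripper_force: 0.0
dish_grip [211. 142.] 0.6
dish_lip [284. 137.] 0.77
dish_middle [226. 133.] 0.72
full_jar [432. 290.] 0.73
open_jar [369. 291.] 0.63
bbox [171.8, 84.8, 288.1, 188.5]
dish_grip [ 0.4492 -0.0043  0.3159] 0.0266
dish_lip [0.4443 0.0265 0.0199] 0.0014
dish_middle [ 0.4451 -0.0494  0.0022] 0.0029
full_jar [0.6482 0.2306 0.0564] 0.0021
open_jar [0.6496 0.1438 0.0546] 0.0007
```

View pics/h.png

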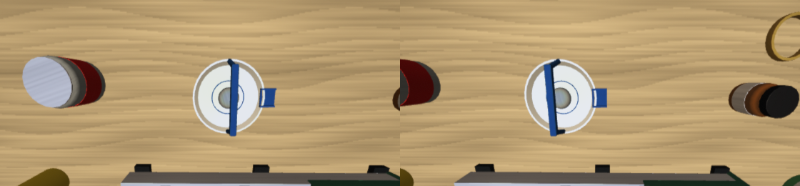

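Both views show the dish with its lip pointing straight along +y and the bar running along x. I'll fit the bar in the two masks.

Run:
```python
from h import *
import json
ims=[np.load(f"w{i}.npz") for i in (1,2)];C=[]
for i in (1,2):
    m=cv2.imread(f"w{i}_m.png",0);m=cv2.morphologyEx(m,cv2.MORPH_OPEN,np.ones((5,5)))
    n,l,s,c=cv2.connectedComponentsWithStats(m)
    # bar = tallest
    k=1+np.argmax(s[1:,3]);
    print([ (q.tolist(),np.round(w,1).tolist()) for q,w in zip(s[1:],c[1:])])
    (x,y),(w,h),a=r=cv2.minAreaRect(np.argwhere(l==k)[:,::-1].astype(np.float32));print(np.round([x,y,w,h,a],1))
    ys,xs=np.where(l==k); p=np.polyfit(ys,xs,1); C.append((p,ys.min(),ys.max()))
# column at common y: triangulate bar middle using row-specific points
for fr in (.3,.5,.7):
    pts=[(np.polyval(p,a+fr*(b-a)),a+fr*(b-a)) for p,a,b in C]
    print(fr,np.round(pts,1).tolist(),*tri([ray(im,q) for im,q in zip(ims,pts)]))
    for im,q in zip(ims,pts):
        o,d=ray(im,q);print(' at .097',np.round(o+d*(.097-o[2])/d[2],4))
```

```text
[([323, 90, 11, 99, 785], [327.8, 137.8]), ([370, 124, 15, 25, 325], [377.0, 135.9])]
[327.9 139.    8.2  98.3   1.7]
[([202, 90, 16, 100, 764], [209.7, 138.6]), ([275, 124, 14, 26, 336], [281.8, 136.0])]
[209.5 139.6  99.7   8.5  85.2]
0.3 [[328.4, 119.4], [208.0, 119.7]] [ 0.42393914 -0.04761475  0.09728646] 2.8251291468199342e-05
 at .097 [ 0.4239 -0.0476  0.097 ]
 at .097 [ 0.424  -0.0477  0.097 ]
0.5 [[327.7, 139.0], [209.8, 139.5]] [ 0.44289204 -0.04741831  0.09718731] 0.00014692915433175003
 at .097 [ 0.4428 -0.0474  0.097 ]
 at .097 [ 0.4431 -0.0475  0.097 ]
0.7 [[327.0, 158.6], [211.6, 159.3]] [ 0.46267615 -0.04721025  0.09708134] 0.0002734694035993077
 at .097 [ 0.4624 -0.0472  0.097 ]
 at .097 [ 0.463  -0.0472  0.097 ]
```

The bar is triangulated at (0.444, −0.0475), with its top at 0.097 m and running along world x. Its middle is therefore at about 0.090 m, which matches the text. I'll descend over it.

```bash
python3 -m creep '[[0.6,0.111,-0.156,0,0],[0.6,0.111,-0.156,0,0],[0.6,0.111,-0.156,0,0],[0.6,0.111,-0.156,0.06,0],[0.6,0.111,-0.156,0.13,0],[0.6,0.111,-0.156,0.2,0],[0.6,0.111,-0.156,0.27,0],[0.6,0.111,-0.156,0.33,0],[0.6,0.111,-0.156,0.371,0],[0.6,0.111,-0.156,0.371,0]]'
python3 -m creep '[[0.5,0,0,0,0],[0.5,0,0,0,0]]'
python3 - <<'E'
from h import *
im=eyes.get_image("wrist");f=im["frame"];cv2.imwrite("pics/i.png",f[:,:,::-1])
s=manip.get_state();print(s["position"],s["qpos"])
E
```

```text
clock: 14.45
position: [0.4424, -0.0468, 0.0826]
ee_rot: [-0.003, -0.0, 1.0, 0.001]
contact_force: [-0.2, -0.6, -0.8]
width: 0.051
gripper_force: 0.0
clock: 14.65
position: [0.4455, -0.0478, 0.0862]
ee_rot: [0.001, -0.0, 1.0, -0.0]
contact_force: [0.0, -0.6, 0.2]
width: 0.0426
gripper_force: 0.0
[ 0.44553158 -0.04781884  0.08627329] [-2.62578918e-01  2.43017984e-01  2.00596771e+00  2.48698610e-04
  8.89395883e-01 -1.83451577e+00]
```

View pics/i.png

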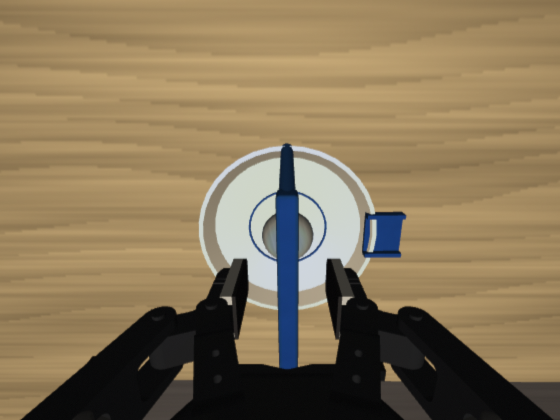

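The bar (column 287) is centred between the pads (columns 240 and 337), and the ball sits inside the circle. I'll close slowly.

```bash
python3 -m creep '[[0.4,0,0,0,0],[0.32,0,0,0,0],[0.26,0,0,0,0],[0.2,0,0,0,0],[0.16,0,0,0,0],[0.13,0,0,0,0],[0.1,0,0,0,0],[0.07,0,0,0,0],[0,0,0,0,0],[0,0,0,0,0]]' 60
python3 -m creep '[[0,0,0,0,0],[0,0,0,0,0],[0,0,0,-0.002,0],[0,0,0,-0.006,0],[0,0,0,-0.012,0],[0,0,0,-0.02,0],[0,0,0,-0.03,0],[0,0,0,-0.042,0],[0,0,0,-0.054,0],[0,0,0,-0.066,0]]'
python3 -m creep '[[0,0,0,-0.012,0],[0,0,0,-0.024,0],[0,0,0,-0.034,0],[0,0,0,-0.042,0],[0,0,0,-0.048,0],[0,0,0,-0.05,0],[0,0,0,-0.05,0],[0,0,0,-0.05,0]]'
python3 - <<'E'
from h import *
im=eyes.get_image("wrist");f=im["frame"];cv2.imwrite("pics/j.png",f[:,:,::-1])
for n in ["spice_ball_center","dish_middle"]: print(n,[(np.round(r['centre']),r['confidence']) for r in eyes.place_of("wrist",n)[:1]])
look(["spice_ball_center","dish_middle","dish_grip"])
E
```

```text
clock: 15.7
position: [0.4442, -0.0475, 0.085]
ee_rot: [0.0, -0.0, 1.0, 0.0]
contact_force: [-0.0, 0.6, 2.1]
width: 0.009
gripper_force: 58.6
clock: 16.7
position: [0.4443, -0.0477, 0.1186]
ee_rot: [0.0, -0.0, 1.0, -0.0]
contact_force: [0.2, -0.3, -2.0]
width: 0.0091
gripper_force: 58.4
clock: 17.5
position: [0.444, -0.0475, 0.1427]
ee_rot: [-0.0, -0.0, 1.0, 0.0]
contact_force: [0.1, -0.5, -2.9]
width: 0.0087
gripper_force: 58.4
spice_ball_center [(array([287., 238.]), 0.94)]
dish_middle [(array([286., 228.]), 0.75)]
spice_ball_center [ 0.4443 -0.0523  0.0714] err 0.0087  scene[272.0, 204.0] 0.42 side[302.0, 194.0] 0.55
dish_middle [ 0.4387 -0.0459  0.0615] err 0.0048  scene[273.0, 203.0] 0.85 side[302.0, 203.0] 0.67
dish_grip [ 0.4392 -0.0443  0.1443] err 0.0  scene[274.0, 186.0] 0.69 side[303.0, 178.0] 0.65
```

View pics/j.png

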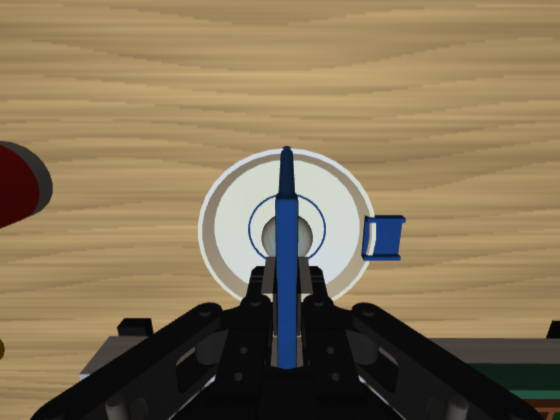

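The dish is held level, with the ball (287,238) still centred and unchanged relative to the dish. I'll lift further and work out the mouth position.

```bash
python3 -m creep '[[0,0,0,-0.004,0.002],[0,0,0,-0.012,0.006],[0,0,0,-0.024,0.012],[0,0,0,-0.04,0.02],[0,0,0,-0.06,0.03],[0,0,0,-0.08,0.04],[0,0,0,-0.1,0.05],[0,0,0,-0.12,0.06],[0,0,0,-0.136,0.07],[0,0,0,-0.148,0.08]]'
python3 -m creep '[[0,0,0,-0.01,0.01],[0,0,0,-0.018,0.02],[0,0,0,-0.024,0.03],[0,0,0,-0.028,0.04],[0,0,0,-0.03,0.05],[0,0,0,-0.03,0.06],[0,0,0,-0.03,0.07],[0,0,0,-0.03,0.08],[0,0,0,-0.03,0.09],[0,0,0,-0.03,0.1]]'
python3 -m creep '[[0,0,0,-0.004,0.01],[0,0,0,-0.008,0.02],[0,0,0,-0.008,0.03],[0,0,0,-0.008,0.04],[0,0,0,-0.008,0.05],[0,0,0,-0.008,0.06],[0,0,0,-0.008,0.068],[0,0,0,-0.008,0.073],[0,0,0,-0.008,0.076],[0,0,0,-0.008,0.076]]'
python3 - <<'E'
from h import *
import json
a=json.load(open("w1.json"))
o,d=map(np.array,a["jar_mouth"][:2]);print("mouth w1 plane",o+d*(.132-o[2])/d[2])
ims={c:eyes.get_image(c) for c in("scene","side")}
for c in ims: print(c,[(np.round(r['centre'],1).tolist(),round(r['confidence'],2)) for r in eyes.place_of(c,"jar_mouth")[:2]])
look(["jar_mouth","open_jar","full_jar","dish_lip","dish_grip","spice_ball_center","dish_middle"])
im=eyes.get_image("wrist")
for n in ["spice_ball_center","dish_middle","dish_lip"]: print(n,[(np.round(r['centre']),r['confidence']) for r in eyes.place_of("wrist",n)[:1]])
# track yaw from near-rail edge in g view not stored; from w1: long edges
f=np.load("w1.npz");g=cv2.cvtColor(f["frame"],cv2.COLOR_RGB2GRAY);L=cv2.HoughLinesP(cv2.Canny(g,50,150),1,np.pi/720,60,minLineLength=120,maxLineGap=8)
for l in L[:,0]:
    if abs(l[3]-l[1])<30:
        P=[o+d*(.065-o[2])/d[2] for o,d in (ray(f,l[:2]),ray(f,l[2:]))];v=P[1]-P[0];print(l,np.round(P[0],3),round(float(np.degrees(np.arctan2(v[0],v[1]))),2))
s=manip.get_state();print(s["position"],s["ee_rot"],s["qpos"],s["gripper_force"])
E
```

```text
clock: 19.05
position: [0.4444, -0.0477, 0.2179]
ee_rot: [0.001, 0.25, 0.968, 0.0]
contact_force: [0.4, 0.6, -1.5]
width: 0.0088
gripper_force: 58.5
clock: 20.05
position: [0.4441, -0.0476, 0.2323]
ee_rot: [0.0, 0.537, 0.844, 0.0]
contact_force: [-0.3, 0.9, -2.7]
width: 0.0091
gripper_force: 58.4
clock: 21.05
position: [0.4442, -0.0476, 0.2361]
ee_rot: [0.0, 0.72, 0.694, 0.0]
contact_force: [0.6, 0.4, -1.0]
width: 0.0086
gripper_force: 58.4
mouth w1 plane [0.65402274 0.14638803 0.132     ]
scene [([287.0, 243.0], 0.79), ([377.2, 244.5], 0.53)]
side [([207.4, 208.9], 0.72)]
jar_mouth [0.6426 0.1429 0.1354] err 0.0042  scene[288.0, 245.0] 0.55 side[207.0, 207.0] 0.93
open_jar [0.6521 0.0367 0.1504] err 0.1513  scene[223.0, 189.0] 0.36 side[207.0, 234.0] 0.82
full_jar [0.5691 0.4441 0.2225] err 0.0714  scene[415.0, 273.0] 0.66 side[191.0, 253.0] 0.97
dish_lip [0.5811 0.3251 0.2274] err 0.2286  scene[375.0, 319.0] 0.67 side[274.0, 163.0] 0.61
dish_grip  side[302.0, 148.0] 0.68
spice_ball_center [0.5167 0.1125 0.1157] err 0.1733  scene[312.0, 275.0] 0.69 side[303.0, 166.0] 0.64
dish_middle [0.3867 0.1029 0.0267] err 0.2156  scene[270.0, 180.0] 0.90 side[296.0, 334.0] 0.63
spice_ball_center [(array([288., 240.]), 0.71)]
dish_middle [(array([286., 227.]), 0.69)]
dish_lip [(array([396., 238.]), 0.63)]
[310 262 442 262] [ 0.599 -0.059  0.065] 0.0
[328 241 481 241] [ 0.57  -0.037  0.065] -0.01
[215 256 399 256] [ 0.591 -0.18   0.065] 0.0
[ 0.4441559  -0.04762855  0.23593102] [-2.46728188e-05  7.19991948e-01  6.93982415e-01  2.92679090e-05] [-2.62878286e-01  8.70612050e-02  1.77216057e+00  7.88447468e-05
  1.28238303e+00 -2.26115603e-01] 58.42354416847229
```

The ball is still centred. The mouth is at about (0.648, 0.1445), so the dish centre should go to (0.573, 0.1475). I'll move there in a gentle ramp.

```bash
python3 -m creep '[[0,0.004,0.0024,0,0],[0,0.012,0.0073,0,0],[0,0.024,0.0146,0,0],[0,0.04,0.0243,0,0],[0,0.06,0.0365,0,0],[0,0.084,0.051,0,0],[0,0.108,0.0656,0,0],[0,0.132,0.0802,0,0],[0,0.156,0.0948,0,0],[0,0.18,0.1094,0,0]]'
python3 -m creep '[[0,0.024,0.0146,0,0],[0,0.048,0.0292,0,0],[0,0.072,0.0437,0,0],[0,0.096,0.0583,0,0],[0,0.12,0.073,0,0],[0,0.144,0.0875,0,0],[0,0.164,0.0996,0,0],[0,0.182,0.1106,0,0],[0,0.196,0.119,0,0],[0,0.206,0.125,0,0]]'
python3 -m creep '[[0,0.006,0.0037,0,0],[0,0.01,0.0062,0,0],[0,0.013,0.008,0,0],[0,0.014,0.0086,0,0],[0,0.014,0.0086,0,0],[0,0.014,0.0086,0,0],[0,0.014,0.0086,0,0],[0,0.014,0.0086,0,0]]'
python3 - <<'E'
from h import *
import json
look(["jar_mouth","dish_lip","dish_grip","spice_ball_center","dish_middle"])
im=eyes.get_image("wrist")
for n,z in dict(spice_ball_center=.176,dish_middle=.155,dish_lip=.172,jar_mouth=.132).items():
    for r in eyes.place_of("wrist",n)[:1]:
        o,d=ray(im,r['centre']);print(n,np.round(r['centre']),round(r['confidence'],2),np.round(o+d*(z-o[2])/d[2],4))
s=manip.get_state();print(s["position"],s["ee_rot"],s["contact_force"],s["gripper_force"])
E
```

```text
clock: 23.25
position: [0.5028, 0.0415, 0.2358]
ee_rot: [-0.0, 0.72, 0.694, 0.0]
contact_force: [1.1, -0.4, -1.6]
width: 0.0093
gripper_force: 58.4
clock: 24.25
position: [0.5687, 0.1415, 0.2359]
ee_rot: [-0.0, 0.72, 0.694, -0.0]
contact_force: [-0.1, 0.1, -2.9]
width: 0.0091
gripper_force: 58.4
clock: 25.05
position: [0.5729, 0.1477, 0.236]
ee_rot: [-0.0, 0.72, 0.694, 0.0]
contact_force: [0.0, -0.2, -2.3]
width: 0.0089
gripper_force: 58.4
jar_mouth [0.6453 0.1396 0.1374] err 0.0031  scene[286.0, 244.0] 0.59 side[207.0, 206.0] 0.61
dish_lip [0.6488 0.1467 0.1792] err 0.0016  scene[287.0, 235.0] 0.78 side[202.0, 196.0] 0.66
dish_grip [0.569  0.1451 0.2369] err 0.0003  scene[302.0, 204.0] 0.87 side[230.0, 183.0] 0.89
spice_ball_center [0.57   0.1422 0.1628] err 0.0065  scene[301.0, 225.0] 0.40 side[233.0, 204.0] 0.62
dish_middle [0.5682 0.1452 0.1553] err 0.0023  scene[301.0, 224.0] 0.93 side[232.0, 210.0] 0.89
spice_ball_center [288. 239.] 0.97 [0.5746 0.1461 0.176 ]
dish_middle [285. 226.] 0.79 [0.5726 0.1479 0.155 ]
dish_lip [393. 238.] 0.78 [0.6508 0.1427 0.172 ]
[0.57295031 0.14779097 0.23596746] [-1.80498958e-05  7.19984423e-01  6.93990220e-01  6.20818927e-05] [ 0.63894723  0.61936974 -2.1616649 ] 58.42229604721069
```

```bash
python3 -c "
from rig import manip
print(manip.sign_off())"
```

```text
the job is handed in; nothing more can be done
None
```

I handed the job in at about 25 s: the crate is against the stop (19 N of resistance), and the dish is held level and still with the ball central and the lip about 4 cm above the open jar's mouth, within about 5 mm of its centre by my measurements; the sign-off gave no verdict.

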